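# Open the instrument case against its lid stop and put the loupe away

### The job

Swing the lid of the grey instrument case all the way back until you feel it bear on the rubber buffer of the lid stop behind it, gently, without forcing it, and leave it leaning there. Then stand the black loupe upright on the floor of the case, set down and not dropped, beside the eraser that is kept there. Do not shift the other things on the surface.

Things in the scene. Friction and masses are not known exactly. Their poses are not given: they have to be found in the camera images.
- case: Grey steel instrument case, fixed to the surface, 120 x 190 mm and 56 mm high without the lid, walls and floor 5 mm thick. Origin: centre of its underside; x points away from the robot at yaw 0 (to the hinge side), y along its width, z up. It carries the lid.
- case_floor (a point): Centre of the inner floor of the case, 5 mm over its underside; axes as case. The inside is 110 (x) x 180 (y) mm.
- case_lid (a joint): Hinge angle of the lid, rad: 0 = shut, grows as it opens up and back, about the case's +y through lid_hinge. Starts at 0 to 0.3. Meets the buffer somewhere between 1.7 and 2.05, different each time. The hinge is stiff (0.3 N m): the lid stays where it is left and takes 2 to 4 N at the tab to move.
- lid_hinge (a point): Middle of the hinge axis, 60 mm behind the middle of the case (its +x) and 56 mm over the surface. Turns with the lid: with the lid shut its axes are those of the case.
- lid_tab (a point): Black tab in the middle of the lid's front edge: a tongue 24 mm wide (y), 8 mm thick, standing out 45 mm from the lid. The point is mid-width, mid-thickness, 13 mm from the free end, 155 mm from the hinge axis (-x of lid_hinge, 2 mm along its +z); axes turn with the lid. Can be pinched by its sides from above, the lid turning between the pads.
- lid_stop: Dark steel bracket fixed to the surface just behind the case: post 34 mm wide, 8 mm thick, 150 mm high. Origin: under the middle of the post, on the surface; axes as case. It carries the rubber buffer.
- stop_bore (a point): Point in the post, 136 mm up, from which a set screw with a 20 mm round black rubber buffer stands out to the lid (-x). The buffer's face is 32 to 46 mm before this point, different each time and not measured. It yields 1 mm per 6 N; at the tab its push feels about half as strong. Bearing is 1.5 N or more on the buffer for 0.3 s; over 14 N is forcing.
- loupe: Loupe: short black round magnifier, 43 mm across and 36 mm high, 60 g more or less, standing upright on the surface left or right of the case. Origin: centre of its underside; z up. Its foot, the lowest 13 mm, is 38 mm across. Grasp across its body from above.
- eraser: Eraser 23 x 58 x 13 mm lying on the floor of the case, at its left (+y) end. Origin: centre of its underside, y along its 58 mm.
- wood_block: Bystander: beech block 45 x 70 x 40 mm on the other side of the case from the loupe. Origin: centre of its underside.
- ink_bottle: Bystander: round black ink bottle, 46 mm across, 64 mm high, in front of the case. Origin: centre of its underside.
- tape_measure: Bystander: tape measure 35 x 78 x 64 mm, to the left. Origin: centre of its underside.
- clip: Bystander: black bulldog clip, 50 x 41 x 21 mm, lying to the right. Origin: centre of its underside.
Things that resemble listed ones, but are neither listed nor needed, are in the scene too. Of the things like the lid_stop, leave any that is purple; of the rest the larger one is meant.

How it is judged:
By the outcome, as a careful person would: the job done as asked, in the order asked, and still so for the second after the job is handed in, with the robot touching nothing.
It also fails if it takes over 72 s, if anything falls off the work surface, if the arm or the gripper's body presses on something with over 40 N, if the wrist force passes 120 N, or if a joint passes its speed limit or range.

### The arm

A 6-joint arm with a two-finger parallel gripper is mounted at the origin on a cart in front of the work surface, level with it; the furniture and walls round the work are solid. World frame = base frame: x ahead of the robot, y to its left, z up, the work surface at z = 0. Lengths are in m, angles in rad, forces in N, time in s.
With the tool pointing down it reaches from about 0.35 to 0.8 m from the base axis. Payload 7.3 kg.
Tool frame: the origin (TCP) lies on the centre line of the jaws, within the pads' length; the fingertips stand 11 mm ahead of it and the grasp point (between the pads) lies 8 mm behind it (manip.tips_ahead is the distance from the TCP to the fingertips, in m); z points along the fingers, y is the line along which they close (so a half turn about z gives the same grasp; the last joint's range is limited). The gripper opens to 85 mm and grips with 20 to 120 N. Pads are 22 mm wide; open, the fingers measure 114 mm over their backs; the gripper's body (76 mm by 85 mm) begins 54 mm behind the grasp point. The pads swing forward as they close: fully open they stand 13 mm farther back than shut.
Start: joints at [-1.485, 0.342, 1.524, -0, 1.275, -0.146], TCP at [0.121, -0.511, 0.242] pointing down, gripper open.
Joint ranges: [-2.53, 2.53], [-0.77, 2.02], [0.04, 2.7], [-1, 4.14], [0.28, 2.66], [-3.11, 3.11]. Speed limits (rad/s): [2.57, 2.57, 3.14, 3.14, 3.14, 3.14].

### API

Orientations are given as a unit quaternion [w, x, y, z].
In Python, from cell import sense, capture, manip gives the robot as it stands. The module is installed in compiled form; this text tells all that it offers.
- The arm moves only by the tool servo_tool, never from a script. Its argument "moves" is a list that holds one entry, the list of rows, each a list of 7 numbers: the gripper's target within -1 to 1 (shut at 1, half-way at 0, fully open at -1), then the shift along the world's x, y, z in mm, then the turn, a rotation vector about the world's x, y, z in degrees. In form: [[[jaw, tx, ty, tz, wx, wy, wz], ...]]. A call has 1 to 8 rows; each row shifts and turns the commanded pose from where the row before left it; what a row does not reach is not made up. A row lasts 1/10 s, in which the tool goes at most 50 mm and 8.59 degrees, less where a joint would pass 70% of its speed; a pose out of reach is approached as far as the arm can. A call is refused whole if a number of a shift passes 50 or a number of a turn 8.59, either way. A call with a gripper value outside its range is refused whole. The fingers move at their own pace and stop on an object; the grip force is fixed at half the most. Time passes only in rows, so rows that do not move let the fingers close. It gives the time, the measured TCP pose, the force, the opening and the grip force at its end, in the units of the state.
- sense(): the state, without advancing time (a new reading comes with each control period).
- capture(name): name is "scene" or "top"; returns a dict with "img" (420x560x3 uint8, blue, green, red), "range_z" (420x560 float32, m along the optical axis (not along the pixel's ray), 0 where there is no reading), "intrinsics" (3x3 intrinsics, pixels), "R" (3x3) and "t" (3): a world point X has camera coordinates R X + t. Camera axes: x right, y down, z forward; pixel columns grow to the right and rows downward; lengths in m; the calibration is good to about 2 mm. A picture is of the moment at which its call begins.
- manip.finish_job(): hands the job in; it is judged then, once.
The state is a dict: "time_s": time; "joint_pos": joint angles; "qvel": joint speeds; "effort": joint torques, N m; "position": TCP position; "tcp_rot": TCP orientation; "force": force on the tool from outside, world axes, zero at the start; "torque": the same for the moment, N m; "gripper_width": finger opening in m; "finger_force": force on a finger pad.
Only numpy, scipy, OpenCV 4.12 (cv2) and the standard library are available. Lean on these libraries where they do the work, as an engineer would, in place of code of your own. Each camera call takes 0.05 s, during which the arm holds its last target. There are 200 camera calls.

## Working session

There is one attempt and no reset: what is moved stays moved. The work goes in short steps, Python scripts to look and compute and a tool call to move; the robot and the scene stay as the last step left them, time stands still between calls to the robot, and variables do not carry over. Pictures are saved under pics/ and viewed, at most 10 in all, crops included, and the job is handed in when it is done.

Besides the shell and the picture viewer there is one more tool, called after "Request:" as name(argument=value, ...) on one line, values as JSON. servo_tool: Moves the arm, as the interface text tells. Its arguments: {"type":"object","properties":{"moves":{"type":"array"}},"required":["moves"]}

```bash
mkdir -p pics; cat > h.py <<'E'
import numpy as np,cv2
from cell import sense,capture,manip
def cap(n,f=None):
    c=capture(n)
    if f: cv2.imwrite('pics/'+f,c['img'])
    z=c['range_z'].astype(float);K=c['intrinsics'];v,u=np.mgrid[:z.shape[0],:z.shape[1]]
    P=np.stack([(u-K[0,2])/K[0,0]*z,(v-K[1,2])/K[1,1]*z,z],-1)
    W=(P-c['t'])@c['R']; W[z==0]=np.nan
    return c,W
E
python3 - <<'E'
from h import *
for n in('scene','top'):
    c,W=cap(n,n+'1.png');np.savez('pics/'+n,W=W,img=c['img']);print(c['intrinsics'],c['R'],c['t'])
s=sense();print(s)
E
```

```text
[[436.00959633   0.         285.813765  ]
 [  0.         436.00959633 211.91903288]
 [  0.           0.           1.        ]] [[ 0.77074664 -0.63701976  0.01246723]
 [-0.30501423 -0.38608282 -0.87057818]
 [ 0.55938889  0.66719253 -0.49187213]] [-0.42500675  0.24709746  0.88115489]
[[433.76396173   0.         277.7706384 ]
 [  0.         433.76396173 204.35413705]
 [  0.           0.           1.        ]] [[ 0.17133688 -0.98517178 -0.00895742]
 [-0.88444159 -0.14979997 -0.44195366]
 [ 0.43405845  0.08364528 -0.89699316]] [-0.1164019   0.51948873  1.10169774]
{'time_s': 0.1, 'joint_pos': array([-1.48501196e+00,  3.42672029e-01,  1.52494860e+00, -3.99171505e-05,
        1.27539902e+00, -1.46001476e-01]), 'qvel': array([-1.62282724e-03, -2.06563637e-03, -6.96942514e-04, -6.18159201e-04,
        8.55840323e-05, -2.81647498e-05]), 'effort': array([ 1.09960300e-03, -4.34447622e+01, -2.46492255e+01, -1.94065778e-04,
        4.78101618e-03, -2.76547532e-07]), 'position': array([ 0.12057965, -0.51060008,  0.24167613]), 'tcp_rot': array([-7.13748151e-04,  9.93291002e-01,  1.15639423e-01,  2.39781411e-06]), 'force': array([-0.13973975, -0.45715352, -0.2813069 ]), 'torque': array([ 0.04058603, -0.06328714, -0.0311292 ]), 'finger_force': 0.0, 'gripper_width': 0.08548003659306146}
```

View pics/scene1.png

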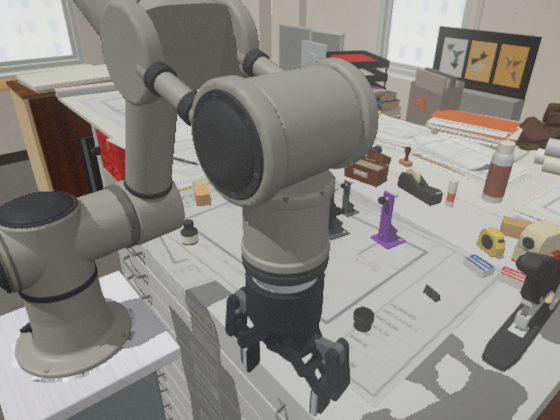

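View pics/top1.png

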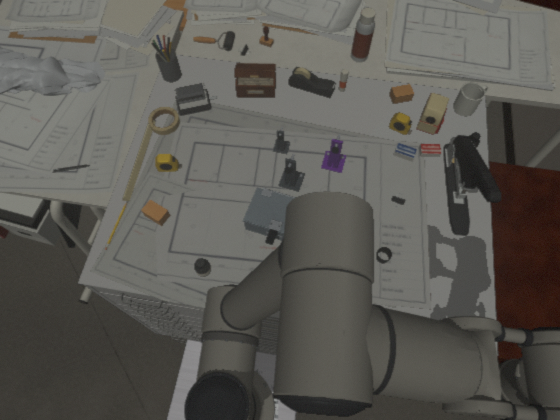

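Top view: case at (268,212) with its tab at (272,237). Stop candidates are a dark larger one at (291,175), a dark smaller one at (282,140) and a purple one at (335,155); I choose (291,175). The loupe is at (384,255), and the round black thing at (202,266) is the ink bottle. I'll check this in a crop.

```bash
python3 - <<'E'
from h import *
d=np.load('pics/top.npz');W=d['W'];im=d['img']
cv2.imwrite('pics/crop1.png',cv2.resize(im[120:290,180:410],None,fx=3.4,fy=3.4,interpolation=cv2.INTER_CUBIC))
for n,(u,v) in dict(lid=(262,208),tab=(272,237),stop=(291,161),stopbase=(293,185),small=(280,133),purple=(334,143),loupe=(384,251),ink=(202,262),clip=(398,200),block=(155,211),c1=(255,190),c2=(247,226)).items(): print(n,W[v,u].round(4))
def blob(x0,x1,y0,y1,z0,z1):
    m=(W[...,0]>x0)&(W[...,0]<x1)&(W[...,1]>y0)&(W[...,1]<y1)&(W[...,2]>z0)&(W[...,2]<z1)
    p=W[m];print(len(p),p.min(0).round(4),p.max(0).round(4),np.median(p,0).round(4));return p
l=W[251,384];p=blob(l[0]-.04,l[0]+.04,l[1]-.04,l[1]+.04,.025,.06)
print(cv2.minEnclosingCircle(p[:,:2].astype(np.float32)))
s=W[161,291];p=blob(s[0]-.04,s[0]+.04,s[1]-.04,s[1]+.04,.05,.2)
print(cv2.minAreaRect(p[p[:,2]>.14][:,:2].astype(np.float32)))
E
```

```text
lid [0.5391 0.0222 0.0647]
tab [ 0.4496 -0.0241  0.0748]
stop [ 0.6618 -0.0432  0.1488]
stopbase [ 0.6573 -0.0527  0.016 ]
small [0.79   0.0113 0.0965]
purple [ 0.7496 -0.1585  0.141 ]
loupe [ 0.4858 -0.35    0.0124]
ink [0.3472 0.1557 0.0647]
clip [ 0.6611 -0.3819  0.0124]
block [0.4888 0.3431 0.0354]
c1 [0.5954 0.0545 0.0634]
c2 [0.4901 0.06   0.0281]
86 [ 0.4481 -0.3665  0.0251] [ 0.4913 -0.3249  0.0396] [ 0.472  -0.3471  0.0327]
((0.4702587425708771, -0.34563156962394714), 0.022706864401698112)
238 [ 0.6296 -0.0567  0.0505] [ 0.6947 -0.0225  0.1529] [ 0.6598 -0.0417  0.1333]
((0.6586244702339172, -0.040845319628715515), (0.056854572147130966, 0.02900763787329197), 9.50182056427002)
```

View pics/crop1.png

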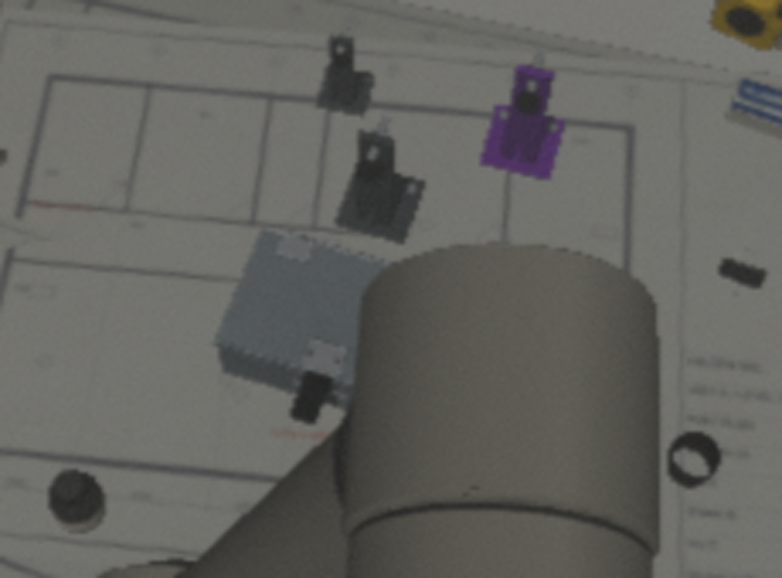

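The crop confirms it: the chosen stop at crop (375,185) is dark and bigger, and stands right behind the lid. The tab is at crop (312,397) and the loupe ring at (693,459). Now I'll fit the case yaw from the lid's visible part.

```bash
python3 - <<'E'
from h import *
d=np.load('pics/top.npz');W=d['W'];im=d['img'].astype(int)
m=(W[...,0]>.4)&(W[...,0]<.64)&(W[...,1]>-.1)&(W[...,1]<.12)&(W[...,2]>.05)&(W[...,2]<.12)
P=W[m];g=im[m].sum(1)
print(len(P),P.min(0),P.max(0))
tabm=(P[:,0]<.475)
T=P[tabm];print('tab',len(T),T.min(0).round(4),T.max(0).round(4),np.median(T,0).round(4))
print(cv2.minAreaRect(T[:,:2].astype(np.float32)))
L=P[P[:,0]>.49]
A=np.c_[L[:,:2],np.ones(len(L))]
for _ in range(4):
    c=np.linalg.lstsq(A,L[:,2],rcond=None)[0];r=L[:,2]-A@c;k=abs(r)<.006;A=A[k];L=L[k]
print('plane',c,r.std(),len(L))
# left edge: max y per x bin
E=[];
for x in np.arange(.49,.61,.008):
    q=L[(L[:,0]>=x)&(L[:,0]<x+.008)]
    if len(q)>2: E.append(q[q[:,1].argmax(),:2])
E=np.array(E);print(E.round(4).tolist());print('left slope',np.polyfit(E[:,0],E[:,1],1))
E=[]
for y in np.arange(-.03,.1,.01):
    q=L[(L[:,1]>=y)&(L[:,1]<y+.01)]
    if len(q)>2: E.append([q[q[:,0].argmax(),0],y,q[q[:,0].argmin(),0]])
print(np.round(E,4).tolist())
S=d['W'];k=(S[...,0]>.6)&(S[...,0]<.72)&(S[...,1]>-.09)&(S[...,1]<.0)&(S[...,2]>.1)&(S[...,2]<.16)
for q in S[k].round(4): print(q,end='')
E
```

```text
1629 [ 0.42841243 -0.06780646  0.05020498] [0.61098303 0.07182117 0.08035695]
tab 148 [ 0.4284 -0.0522  0.0502] [ 0.475  -0.0059  0.0782] [ 0.4547 -0.0217  0.0726]
((0.45296403765678406, -0.02857426553964615), (0.04090297967195511, 0.0504511259496212), 80.19965362548828)
plane [-0.0865324   0.00774937  0.11310981] 0.0022241723858571548 1262
[[0.4945, 0.0695], [0.5021, 0.0682], [0.5124, 0.0675], [0.5182, 0.0655], [0.5277, 0.0649], [0.5348, 0.0634], [0.5387, 0.0643], [0.5532, 0.0613], [0.5592, 0.0594], [0.5641, 0.0606], [0.5701, 0.0586], [0.5852, 0.0556], [0.5898, 0.0567], [0.5954, 0.0545], [0.6027, 0.0529]]
left slope [-0.14822642  0.1430323 ]
[[0.6032, -0.03, 0.4908], [0.6039, -0.02, 0.4907], [0.6047, -0.01, 0.4923], [0.6084, 0.0, 0.49], [0.6081, 0.01, 0.4918], [0.611, 0.02, 0.4905], [0.6108, 0.03, 0.4901], [0.6053, 0.04, 0.4903], [0.6074, 0.05, 0.4905], [0.5641, 0.06, 0.492]]
[ 0.693  -0.0414  0.1376][ 0.6947 -0.0441  0.1358][ 0.6877 -0.0421  0.1407][ 0.6919 -0.0446  0.1348][ 0.6916 -0.0476  0.136 ][ 0.6852 -0.0396  0.1385][ 0.6889 -0.0421  0.1333][ 0.6873 -0.0453  0.1366][ 0.6805 -
[... 3215 characters left out ...]
[ 0.6322 -0.0306  0.1437][ 0.631  -0.0337  0.1466][ 0.6323 -0.0364  0.1452][ 0.6353 -0.0388  0.1409][ 0.6356 -0.0417  0.1411][ 0.6367 -0.0444  0.1402][ 0.6586 -0.0445  0.1039][ 0.6594 -0.0474  0.1034][ 0.6597 -0.0504  0.1037][ 0.6582 -0.0535  0.107 ][ 0.6601 -0.0563  0.1046][ 0.6341 -0.0274  0.134 ][ 0.633  -0.0305  0.1367][ 0.6314 -0.0336  0.1402][ 0.6302 -0.0367  0.1431][ 0.6296 -0.0397  0.1449][ 0.6332 -0.0421  0.1396][ 0.6347 -0.0448  0.138 ][ 0.6579 -0.0507  0.101 ][ 0.658  -0.0537  0.1016][ 0.6324 -0.0306  0.1322][ 0.6344 -0.0332  0.1295][ 0.6335 -0.0363  0.1319][ 0.6336 -0.0392  0.1326][ 0.6303 -0.0426  0.139 ][ 0.6319 -0.0366  0.1289][ 0.631  -0.0396  0.1313][ 0.6303 -0.0427  0.1334]
```

Request:
servo_tool(moves=[[[-1, 35, 30, 0, 0, 0, -3], [-1, 35, 30, 0, 0, 0, -3], [-1, 35, 30, 0, 0, 0, -3], [-1, 35, 30, 0, 0, 0, -3], [-1, 35, 30, 0, 0, 0, -3], [-1, 35, 30, 0, 0, 0, -3], [-1, 14, 39, 0, 0, 0, -2], [-1, 14, 39, 0, 0, 0, -2]]])

```text
time_s: 0.9
position: [0.3593, -0.2512, 0.2418]
tcp_rot: [-0.0, 0.997, -0.076, -0.0]
force: [0.9, 0.6, -0.0]
gripper_width: 0.0852
finger_force: 0.0
```

Request:
servo_tool(moves=[[[-1, 14, 39, 0, 0, 0, 0], [-1, 14, 39, 0, 0, 0, 0], [-1, 14, 39, 0, 0, 0, 0], [-1, 14, 39, 0, 0, 0, 0], [-1, 14, 39, 0, 0, 0, 0], [-1, 14, 39, 0, 0, 0, 0], [-1, 0, 0, 0, 0, 0, 0]]])

```text
time_s: 1.6
position: [0.4433, -0.015, 0.2421]
tcp_rot: [-0.001, 0.997, -0.073, -0.0]
force: [-0.1, -1.2, -0.0]
gripper_width: 0.0857
finger_force: 0.0
```

```bash
python3 - <<'E'
from h import *
from scipy.spatial.transform import Rotation as R
s=sense();print(s['time_s'],s['position'],s['force'],s['joint_pos'])
M=R.from_quat(np.r_[s['tcp_rot'][1:],s['tcp_rot'][0]]).as_matrix();print(M.round(3),np.degrees(np.arctan2(M[1,1],M[0,1])))
for n in('scene','top'):
    c,W=cap(n,n+'2.png');np.savez('pics/'+n+'2',W=W,img=c['img'])
E
```

```text
1.6 [ 0.44327434 -0.01501009  0.24206643] [-0.09459277 -1.15069804 -0.02744069] [-2.07841076e-01  1.92764692e-01  1.73189090e+00  1.34491931e-03
  1.21730164e+00  1.50939401e+00]
[[ 0.989 -0.146 -0.   ]
 [-0.146 -0.989  0.001]
 [-0.    -0.001 -1.   ]] -98.4170222289169
```

View pics/scene2.png

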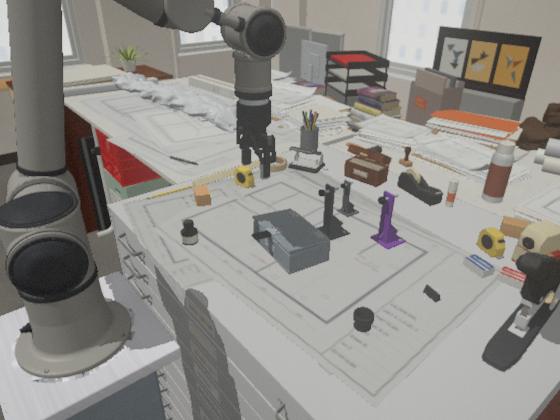

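The scene now shows the case clear at (290,238), tab at (262,238), stop at (330,212) and loupe at (363,319). I'll refine the case pose from it.

```bash
python3 - <<'E'
from h import *
W=np.load('pics/scene2.npz')['W']
def box(x0,x1,y0,y1,z0,z1):
    return W[(W[...,0]>x0)&(W[...,0]<x1)&(W[...,1]>y0)&(W[...,1]<y1)&(W[...,2]>z0)&(W[...,2]<z1)]
a=-.147;ex=np.array([np.cos(a),np.sin(a)]);ey=np.array([-ex[1],ex[0]])
P=box(.40,.64,-.18,.1,.05,.1);print(len(P))
for name,Q in(('top',P),):
    print(cv2.minAreaRect(Q[Q[:,0]>.475][:,:2].astype(np.float32)))
L=P[(P[:,0]>.50)&(P[:,2]>.057)];A=np.c_[L[:,:2]@np.c_[ex,ey],np.ones(len(L))];print('plane',np.linalg.lstsq(A,L[:,2],rcond=None)[0])
s=P[:,:2]@ex;y=P[:,:2]@ey;print('s range',np.percentile(s[s>.49],[.5,99.5]),'lat',np.percentile(y[s>.49],[.5,99.5]))
R=box(.45,.64,-.18,-.1,.01,.08);i=(R[:,2]<.05);print('right wall',np.polyfit(R[i,0],R[i,1],1),i.sum())
T=P[P[:,0]<.472];print('tab',len(T),(T[:,:2]@ex).min(),np.percentile(T[:,:2]@ey,[2,50,98]),np.median(T,0))
Pl=box(.44,.51,-.39,-.30,.008,.045);print('loupe',cv2.minEnclosingCircle(Pl[:,:2].astype(np.float32)),np.percentile(Pl[:,2],98))
S=box(.62,.72,-.1,.0,.03,.16);ss=S[:,:2]@ex;yy=S[:,:2]@ey
i=S[:,2]>.145;print('stop top',ss[i].min(),ss[i].max(),yy[i].min(),yy[i].max())
i=(S[:,2]>.06)&(S[:,2]<.11);print('stop post',np.percentile(ss[i],[2,50,98]),np.percentile(yy[i],[2,98]))
E
```

```text
2226
((0.5373635292053223, -0.03362741321325302), (0.19522567093372345, 0.13046270608901978), 81.02485656738281)
plane [-0.07783625  0.00330166  0.10828351]
s range [0.49050968 0.59918982] lat [-0.05118651  0.14019648]
right wall [-0.18332827 -0.03018007] 578
tab 265 0.42724124303408745 [-0.04962369  0.01176115  0.05576515] [ 0.46433893 -0.05759923  0.07101242]
loupe ((0.47066324949264526, -0.3480057120323181), 0.023206885904073715) 0.03614003966591234
stop top 0.6340896603606352 0.6676669429443809 0.04055172982435652 0.07530227075920234
stop post [0.65840514 0.66053185 0.66733453] [0.03816502 0.072905  ]
```

Request:
servo_tool(moves=[[[-0.6, 1, -6, -40, 0, 0, 0], [-0.4, 0, 0, -40, 0, 0, 0], [-0.3, 0, 0, -40, 0, 0, 0], [-0.2, 0, 0, -30, 0, 0, 0], [-0.2, 0, 0, -20, 0, 0, 0], [-0.2, 0, 0, -10, 0, 0, 0], [-0.2, 0, 0, 0, 0, 0, 0]]])

```text
time_s: 2.4
position: [0.4428, -0.0258, 0.0615]
tcp_rot: [-0.0, 0.997, -0.077, -0.001]
force: [0.0, -0.8, -0.1]
gripper_width: 0.0512
finger_force: 0.0
```

```bash
python3 - <<'E'
from h import *
c,W=cap('scene')
cv2.imwrite('pics/grasp.png',cv2.resize(c['img'][170:290,200:360],None,fx=4,fy=4,interpolation=cv2.INTER_CUBIC))
E
```

```text
(no output)
```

View pics/grasp.png

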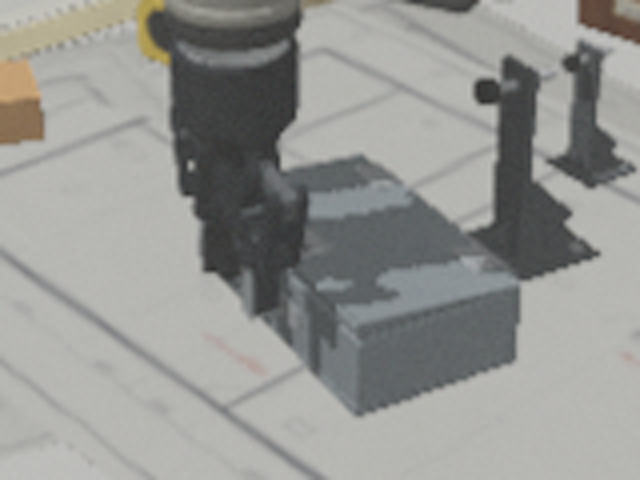

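The fingers straddle the tab at crop (255,250), in front of the lid and clear of it. I'll centre and close.

Request:
servo_tool(moves=[[[-0.2, 1, 4, 0, 0, 0, 0], [1, 0, 0, 0, 0, 0, 0], [1, 0, 0, 0, 0, 0, 0], [1, 0, 0, 0, 0, 0, 0], [1, 0, 0, 0, 0, 0, 0], [1, 0, 0, 0, 0, 0, 0]]])

```text
time_s: 3.05
position: [0.4454, -0.0189, 0.063]
tcp_rot: [-0.001, 0.997, -0.076, 0.001]
force: [2.4, 13.8, 1.1]
gripper_width: 0.0226
finger_force: 58.7
```

```bash
cat > arc.py <<'E'
import numpy as np,sys
def arc(f0,f1,n,r=.1543):
    f=np.linspace(f0,f1,n+1);s=-r*np.cos(f)*1e3;z=r*np.sin(f)*1e3
    for ds,dz in zip(np.diff(s),np.diff(z)): print([1,round(ds*.989,1),round(-ds*.1466,1),round(dz,1),0,0,0])
E
python3 -c "
from arc import *
arc(.097,.537,8);print();arc(.537,1.097,8);print();arc(1.097,1.577,8)"
```

```text
[1, np.float64(1.0), np.float64(-0.2), np.float64(8.4), 0, 0, 0]
[1, np.float64(1.5), np.float64(-0.2), np.float64(8.3), 0, 0, 0]
[1, np.float64(1.9), np.float64(-0.3), np.float64(8.3), 0, 0, 0]
[1, np.float64(2.4), np.float64(-0.4), np.float64(8.1), 0, 0, 0]
[1, np.float64(2.8), np.float64(-0.4), np.float64(8.0), 0, 0, 0]
[1, np.float64(3.3), np.float64(-0.5), np.float64(7.8), 0, 0, 0]
[1, np.float64(3.7), np.float64(-0.5), np.float64(7.6), 0, 0, 0]
[1, np.float64(4.1), np.float64(-0.6), np.float64(7.4), 0, 0, 0]

[1, np.float64(5.8), np.float64(-0.9), np.float64(9.1), 0, 0, 0]
[1, np.float64(6.4), np.float64(-0.9), np.float64(8.6), 0, 0, 0]
[1, np.float64(7.0), np.float64(-1.0), np.float64(8.2), 0, 0, 0]
[1, np.float64(7.5), np.float64(-1.1), np.float64(7.7), 0, 0, 0]
[1, np.float64(8.0), np.float64(-1.2), np.float64(7.1), 0, 0, 0]
[1, np.float64(8.5), np.float64(-1.3), np.float64(6.5), 0, 0, 0]
[1, np.float64(8.9), np.float64(-1.3), np.float64(5.9), 0, 0, 0]
[1, np.float64(9.3), np.float64(-1.4), np.float64(5.3), 0, 0, 0]

[1, np.float64(8.3), np.float64(-1.2), np.float64(4.0), 0, 0, 0]
[1, np.float64(8.5), np.float64(-1.3), np.float64(3.5), 0, 0, 0]
[1, np.float64(8.7), np.float64(-1.3), np.float64(2.9), 0, 0, 0]
[1, np.float64(8.8), np.float64(-1.3), np.float64(2.4), 0, 0, 0]
[1, np.float64(9.0), np.float64(-1.3), np.float64(1.9), 0, 0, 0]
[1, np.float64(9.1), np.float64(-1.3), np.float64(1.3), 0, 0, 0]
[1, np.float64(9.1), np.float64(-1.4), np.float64(0.8), 0, 0, 0]
[1, np.float64(9.2), np.float64(-1.4), np.float64(0.2), 0, 0, 0]
```

Request:
servo_tool(moves=[[[1, 0, 2, 0, 0, 0, 0], [1, 0.5, 0, 3, 0, 0, 0], [1, 0, 0, 0, 0, 0, 0]]])

```text
time_s: 3.35
position: [0.4457, -0.0187, 0.0659]
tcp_rot: [-0.0, 0.997, -0.076, 0.001]
force: [3.5, 5.0, -0.5]
gripper_width: 0.0225
finger_force: 59.4
```

Request:
servo_tool(moves=[[[1, 1.1, 0.8, 8.4, 0, 0, 0], [1, 1.6, -0.2, 8.3, 0, 0, 0], [1, 2, -0.3, 8.3, 0, 0, 0], [1, 2.5, -0.4, 8.1, 0, 0, 0], [1, 2.9, -0.4, 8, 0, 0, 0], [1, 3.4, -0.5, 7.8, 0, 0, 0], [1, 3.8, -0.5, 7.6, 0, 0, 0], [1, 4.2, -0.6, 7.4, 0, 0, 0]]])

```text
time_s: 4.15
position: [0.4664, -0.0217, 0.129]
tcp_rot: [0.0, 0.997, -0.076, -0.001]
force: [6.5, -3.0, -10.9]
gripper_width: 0.0223
finger_force: 59.3
```

Request:
servo_tool(moves=[[[1, 6.5, -1, 8.4, 0, 0, 0], [1, 7, -1, 8, 0, 0, 0], [1, 7.3, -1.1, 8, 0, 0, 0], [1, 7.5, -1.1, 7.6, 0, 0, 0], [1, 8, -1.2, 7.1, 0, 0, 0], [1, 8.5, -1.3, 6.5, 0, 0, 0], [1, 8.9, -1.3, 5.9, 0, 0, 0], [1, 9.3, -1.4, 5.3, 0, 0, 0]]])

```text
time_s: 4.95
position: [0.5284, -0.0313, 0.1852]
tcp_rot: [0.001, 0.997, -0.076, -0.003]
force: [-0.3, -5.6, -12.6]
gripper_width: 0.0225
finger_force: 59.4
```

Request:
servo_tool(moves=[[[1, 8.8, -2, 3, 0, 0, 0], [1, 9, -2, 2.7, 0, 0, 0], [1, 8.7, -1.5, 2.5, 0, 0, 0], [1, 8.8, -1.3, 2, 0, 0, 0], [1, 9, -1.3, 1.6, 0, 0, 0], [1, 9.1, -1.3, 1.1, 0, 0, 0], [1, 8, -1.2, 0.5, 0, 0, 0], [1, 0, 0, 0, 0, 0, 0]]])

```text
time_s: 5.75
position: [0.5907, -0.0411, 0.2001]
tcp_rot: [0.0, 0.997, -0.076, -0.001]
force: [-2.9, -0.9, 3.9]
gripper_width: 0.0221
finger_force: 60.0
```

Request:
servo_tool(moves=[[[1, 5, -0.8, 0.6, 0, 0, 0], [1, 5, -0.8, 0, 0, 0, 0], [1, 5, -0.7, -0.2, 0, 0, 0], [1, 5, -0.7, -0.4, 0, 0, 0], [1, 0, 0, 0, 0, 0, 0], [1, 0, 0, 0, 0, 0, 0]]])

```text
time_s: 6.35
position: [0.6109, -0.0441, 0.1995]
tcp_rot: [0.0, 0.997, -0.076, -0.0]
force: [-3.0, -1.3, -1.7]
gripper_width: 0.0209
finger_force: 58.6
```

```bash
python3 - <<'E'
from h import *
a=-.147;ex=np.array([np.cos(a),np.sin(a)]);ey=np.array([-ex[1],ex[0]])
c,W=cap('scene')
cv2.imwrite('pics/lid.png',cv2.resize(c['img'][110:290,200:400],None,fx=3.3,fy=3.3,interpolation=cv2.INTER_CUBIC))
for i in range(3): s=sense();print(s['position'],s['force'],s['torque'])
s=W[...,:2]@ex;y=W[...,:2]@ey;z=W[...,2]
m=(z>.09)&(z<.15)&(s>.57)&(s<.65)&(y>-.06)&(y<.1);print(m.sum(),np.polyfit(z[m],s[m],1) if m.any() else 0,np.percentile(s[m],[2,50,98]))
E
```

```text
[ 0.61085459 -0.04405163  0.19947388] [-2.21596628 -1.47066145 -1.77798589] [-0.02053058  0.61609235  0.24409027]
[ 0.61085459 -0.04405163  0.19947388] [-2.21596628 -1.47066145 -1.77798589] [-0.02053058  0.61609235  0.24409027]
[ 0.61085459 -0.04405163  0.19947388] [-2.21596628 -1.47066145 -1.77798589] [-0.02053058  0.61609235  0.24409027]
730 [1.22443901e-04 5.95965182e-01] [0.59371979 0.59582849 0.59855378]
```

View pics/lid.png

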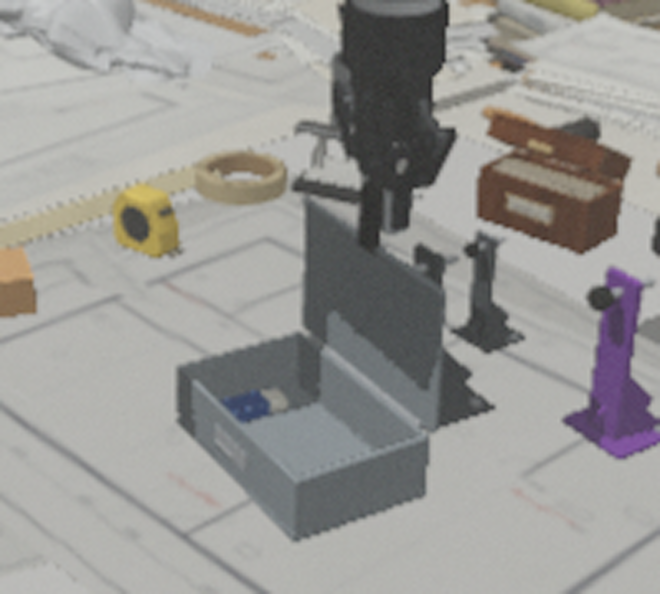

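The image shows the lid about upright, fingers on the tab at crop (380,200), and the eraser inside at crop (255,403). The lid looks less far over than the TCP implies, so I'll check with plane fits.

```bash
cat > lid.py <<'E'
from h import *
a=-.147;ex=np.array([np.cos(a),np.sin(a)]);ey=np.array([-ex[1],ex[0]])
def lid(show=True):
  for n in('scene','top'):
    c,W=cap(n);s=W[...,:2]@ex;y=W[...,:2]@ey;z=W[...,2]
    m=(z>.08)&(z<.174)&(s>.57)&(s<.66)&(y>-.052)&(y<.14)
    if m.sum()<50: print(n,m.sum());continue
    S,Y,Z=s[m],y[m],z[m]
    for _ in range(5):
        A=np.c_[Z,Y,np.ones(len(Z))];q=np.linalg.lstsq(A,S,rcond=None)[0];r=S-A@q;k=abs(r)<max(.002,2*r.std())
        S,Y,Z=S[k],Y[k],Z[k]
    print(n,m.sum(),len(S),'theta',np.pi/2+np.arctan(q[0]),'s@.056',q[0]*.056+q[1]*.044+q[2],q[1],r.std(),'zr',Z.min(),Z.max(),'yr',Y.min(),Y.max())
    e=(s>.56)&(s<.68)&(y>.06)&(y<.14)&(z>.16)&(z<.2);print('edge',e.sum(),z[e].max() if e.any() else 0,np.median(s[e]))
  s=sense();print(s['position'],s['force'])
if __name__=='__main__': lid()
E
python3 lid.py
```

```text
scene 1405 1278 theta 1.5625160787027328 s@.056 0.5965577995152898 0.007069749786718704 0.0009292407869261439 zr 0.08009293637044215 0.1739197842642901 yr -0.051225403865308106 0.13992812984153652
edge 132 0.18120056775763688 0.5960497924798889
top 829 726 theta 1.5594801497386386 s@.056 0.5956222838961521 0.007992917507416042 0.0009235775633118482 zr 0.08003713392042751 0.1728060918341475 yr -0.04995563174678091 0.11369107010876743
edge 60 0.19855519443534766 0.5945964675864107
[ 0.61086309 -0.04406484  0.19949583] [-2.63740891 -0.95052469 -0.75309135]
```

Both cameras give θ≈1.56, so the pads have slid about 13 mm along the tab and barely hold it. I'll let go, back out, and push with shut fingers from the front instead.

Request:
servo_tool(moves=[[[-0.2, 0, 0, 0, 0, 0, 0], [-0.2, 0, 0, 0, 0, 0, 0], [-0.2, 0, 0, 0, 0, 0, 0], [-0.2, -20, 3, 0, 0, 0, 0], [-0.2, -20, 3, 0, 0, 0, 0], [-0.2, -20, 3, 0, 0, 0, 0], [1, 0, 0, 0, 0, 0, 0], [1, 0, 0, 0, 0, 0, 0]]])

```text
time_s: 7.3
position: [0.5518, -0.0351, 0.2001]
tcp_rot: [0.0, 0.997, -0.076, 0.001]
force: [-0.1, 0.1, -0.4]
gripper_width: 0.0233
finger_force: 0.0
```

Request:
servo_tool(moves=[[[1, 0, 0, 0, 0, 0, 0], [1, 0, 0, 0, 0, 0, 0], [1, 0, 0, 0, 0, 0, 0], [1, 10, -1.5, 0, 0, 0, 0], [1, 5, -0.8, 0, 0, 0, 0], [1, 0, 0, 0, 0, 0, 0]]])

```text
time_s: 7.9
position: [0.567, -0.0376, 0.1992]
tcp_rot: [0.0, 0.997, -0.076, 0.0]
force: [0.1, 0.5, -1.2]
gripper_width: -0.0001
finger_force: 0.0
```

```bash
python3 lid.py
```

```text
scene 1361 1242 theta 1.5619727219933301 s@.056 0.5965726223956599 0.007582225243240259 0.0009070544701671513 zr 0.08004480811643688 0.1739530247171287 yr -0.0518288954427221 0.13927164248467275
edge 56 0.18067563198857517 0.596015395177877
top 634 590 theta 1.5583498996486822 s@.056 0.5957255869915357 0.005727822855711495 0.0009146469922437372 zr 0.08005987112877694 0.17270538639071625 yr -0.04982436034925359 0.11379073795185915
edge 0 0 nan
[ 0.56613937 -0.03739725  0.19914332] [-0.11592001 -0.34834802 -0.76934415]
  return _methods._mean(a, axis=axis, dtype=dtype,
  ret = ret.dtype.type(ret / rcount)
```

Request:
servo_tool(moves=[[[1, 6, -0.9, 0, 0, 0, 0], [1, 6, -0.9, 0, 0, 0, 0], [1, 4, -0.6, 0, 0, 0, 0], [1, 4, -0.6, 0, 0, 0, 0], [1, 4, -0.6, 0, 0, 0, 0], [1, 0, 0, 0, 0, 0, 0], [1, 0, 0, 0, 0, 0, 0]]])

```text
time_s: 8.7
position: [0.5903, -0.041, 0.1993]
tcp_rot: [0.0, 0.997, -0.076, 0.0]
force: [-0.7, -0.5, 0.2]
gripper_width: 0.0002
finger_force: 0.0
```

Request:
servo_tool(moves=[[[1, 3, -0.4, 0, 0, 0, 0], [1, 3, -0.4, -1, 0, 0, 0], [1, 2, -0.3, -1, 0, 0, 0], [1, 0, 0, 0, 0, 0, 0], [1, 0, 0, 0, 0, 0, 0]]])

```text
time_s: 9.2
position: [0.5983, -0.0421, 0.1973]
tcp_rot: [0.0, 0.997, -0.076, 0.0]
force: [0.3, 0.5, 0.2]
gripper_width: 0.0001
finger_force: 0.0
```

```bash
python3 lid.py 2>/dev/null
```

```text
scene 1551 1390 theta 1.6832491613074643 s@.056 0.5966979900383258 0.006477634540576482 0.0009691640740555979 zr 0.08001068838384359 0.17389801608660557 yr -0.05191958144540013 0.13957606444256326
edge 105 0.18053655513206993 0.6093763338390908
top 953 841 theta 1.6832367168151003 s@.056 0.5955333400846322 0.004624212836343622 0.001082571149065374 zr 0.08005065469329271 0.17330259927625857 yr -0.04987804173270663 0.12064799171705771
edge 39 0.1813639101324897 0.608272223540328
[ 0.59818373 -0.04208213  0.19737516] [-0.33411017 -0.53492058 -0.60110142]
```

Request:
servo_tool(moves=[[[1, 3, -0.4, -1, 0, 0, 0], [1, 3, -0.4, -1, 0, 0, 0], [1, 3, -0.4, -1, 0, 0, 0], [1, 3, -0.4, -1, 0, 0, 0], [1, 3, -0.4, 0, 0, 0, 0]]])

```text
time_s: 9.8
position: [0.613, -0.0441, 0.193]
tcp_rot: [0.0, 0.997, -0.076, -0.001]
force: [-3.1, 0.1, -0.9]
gripper_width: -0.0001
finger_force: 1.0
```

Request:
servo_tool(moves=[[[1, 1, -0.2, 0, 0, 0, 0], [1, 1, -0.1, 0, 0, 0, 0], [1, 1, -0.1, 0, 0, 0, 0], [1, 1, -0.2, 0, 0, 0, 0]]])

```text
time_s: 10.2
position: [0.617, -0.0446, 0.1933]
tcp_rot: [-0.0, 0.997, -0.076, -0.0]
force: [-1.6, -0.3, -0.9]
gripper_width: -0.0002
finger_force: 0.9
```

```bash
python3 lid.py 2>/dev/null
```

```text
scene 1712 1487 theta 1.8261027782532535 s@.056 0.596670678493694 0.007199143508868855 0.0010426294496619177 zr 0.08009459235279481 0.17389981016211578 yr -0.05182199952539303 0.13989307159974376
edge 100 0.17689099530249838 0.6256348458545314
top 1187 1046 theta 1.8277803372345571 s@.056 0.5957724102198451 0.006367176203821656 0.0014046330573003409 zr 0.08017018125033921 0.17399192701323193 yr -0.0500790931299028 0.11063084687498384
edge 39 0.17800540228912878 0.6253389183153436
[ 0.61712785 -0.04464751  0.1933644 ] [-1.95329073  0.93742401  0.07694234]
```

Request:
servo_tool(moves=[[[1, 1, -0.2, -0.4, 0, 0, 0], [1, 1, -0.1, -0.3, 0, 0, 0], [1, 1, -0.1, -0.3, 0, 0, 0]]])

```text
time_s: 10.6
position: [0.6202, -0.0451, 0.1925]
tcp_rot: [0.0, 0.997, -0.076, 0.0]
force: [-2.7, -0.1, -0.5]
gripper_width: 0.0002
finger_force: 0.9
```

Request:
servo_tool(moves=[[[1, 1, -0.2, -0.3, 0, 0, 0], [1, 1, -0.1, -0.3, 0, 0, 0]]])

```text
time_s: 10.8
position: [0.6222, -0.0454, 0.192]
tcp_rot: [0.0, 0.997, -0.076, 0.0]
force: [-1.9, -0.8, -0.0]
gripper_width: 0.0002
finger_force: 0.9
```

Request:
servo_tool(moves=[[[1, 1, -0.2, -0.3, 0, 0, 0], [1, 1, -0.1, -0.3, 0, 0, 0]]])

```text
time_s: 11.0
position: [0.6242, -0.0457, 0.1913]
tcp_rot: [0.0, 0.997, -0.076, 0.0]
force: [-2.1, -0.5, 0.7]
gripper_width: 0.0
finger_force: 0.9
```

Request:
servo_tool(moves=[[[1, 1, -0.2, -0.3, 0, 0, 0], [1, 1, -0.1, -0.3, 0, 0, 0]]])

```text
time_s: 11.2
position: [0.6262, -0.046, 0.1907]
tcp_rot: [0.0, 0.997, -0.076, 0.0]
force: [-1.9, 0.1, 0.1]
gripper_width: -0.0
finger_force: 0.9
```

```bash
python3 lid.py 2>/dev/null
```

```text
scene 1812 1593 theta 1.8973071617607085 s@.056 0.5968331943864312 0.005507517934019601 0.0011970643214797327 zr 0.08007847041741029 0.1733132583451186 yr -0.051848703878531195 0.13992158999968607
edge 82 0.1741008249494691 0.6343537054410202
top 1287 1090 theta 1.8968360655180454 s@.056 0.5959844771766738 0.0057574225401709755 0.0014553997745602699 zr 0.08004224348450305 0.1734764849572217 yr -0.050195449103301634 0.10735947354166266
edge 35 0.17575820186935415 0.6327486065108173
[ 0.62630497 -0.04603752  0.19064472] [-0.37300066  0.75333786  0.33155096]
```

Request:
servo_tool(moves=[[[1, 1, -0.2, -0.3, 0, 0, 0], [1, 1, -0.1, -0.4, 0, 0, 0]]])

```text
time_s: 11.5
position: [0.6281, -0.0463, 0.19]
tcp_rot: [0.0, 0.997, -0.076, 0.0]
force: [-1.4, 0.5, 1.2]
gripper_width: -0.0001
finger_force: 0.9
```

Request:
servo_tool(moves=[[[1, 1, -0.2, -0.3, 0, 0, 0], [1, 1, -0.1, -0.4, 0, 0, 0]]])

```text
time_s: 11.7
position: [0.6299, -0.0466, 0.1894]
tcp_rot: [0.0, 0.997, -0.076, -0.0]
force: [-4.7, -0.4, 4.9]
gripper_width: 0.0002
finger_force: 2.5
```

Request:
servo_tool(moves=[[[1, 1, -0.2, -0.3, 0, 0, 0], [1, 1, -0.1, -0.4, 0, 0, 0]]])

```text
time_s: 11.9
position: [0.6313, -0.0468, 0.1888]
tcp_rot: [0.0, 0.997, -0.076, -0.001]
force: [-7.1, 0.3, 6.7]
gripper_width: -0.0001
finger_force: 4.8
```

Contact felt: −7 N from a −2 N drag. I'll hold it, slightly eased, then back away.

Request:
servo_tool(moves=[[[1, -0.3, 0, 0.4, 0, 0, 0], [1, 0, 0, 0, 0, 0, 0], [1, 0, 0, 0, 0, 0, 0], [1, 0, 0, 0, 0, 0, 0], [1, 0, 0, 0, 0, 0, 0]]])

```text
time_s: 12.4
position: [0.6312, -0.0468, 0.1889]
tcp_rot: [0.0, 0.997, -0.076, -0.001]
force: [-5.7, 0.3, 2.6]
gripper_width: -0.0001
finger_force: 3.2
```

Request:
servo_tool(moves=[[[1, -3, 0.4, 1, 0, 0, 0], [1, -10, 1.5, 0, 0, 0, 0], [1, -30, 4, 0, 0, 0, 0], [1, -30, 4, 0, 0, 0, 0], [1, -20, 0, 0, 0, 0, 0], [1, 0, 0, 0, 0, 0, 0]]])

```text
time_s: 13.0
position: [0.5373, -0.0368, 0.1902]
tcp_rot: [0.0, 0.997, -0.076, 0.0]
force: [0.2, 0.6, 0.3]
gripper_width: 0.0004
finger_force: 0.0
```

```bash
python3 lid.py 2>/dev/null; python3 - <<'E'
from h import *
from lid import ex,ey
c,W=cap('top','top3.png');s=W[...,:2]@ex;y=W[...,:2]@ey;z=W[...,2]
m=(s>.475)&(s<.6)&(y>-.05)&(y<.14)&(z>.012)&(z<.03);print('in case',m.sum(),np.percentile(s[m],[2,98]),np.percentile(y[m],[2,50,98]))
b=c['img'].astype(int);q=(b[...,0]-b[...,2]>40)&(s>.47)&(s<.6)&(y>-.05)&(y<.15)&(z<.05);print('blue',q.sum(),W[q].min(0),W[q].max(0),np.percentile(s[q],[2,98]),np.percentile(y[q],[2,98]))
m=(s>.49)&(s<.58)&(y>-.04)&(y<.05)&(z<.03);print('floor z',np.median(z[m]))
E
```

```text
scene 1844 1554 theta 1.9253086501469268 s@.056 0.5967850034067408 0.006821582196445464 0.0011560204545643838 zr 0.08001184993694008 0.17372231318240214 yr -0.05193488474033038 0.13956458657951648
edge 89 0.17271160021558463 0.637667586630396
top 590 531 theta 1.931168172314124 s@.056 0.5949117951197214 -0.002658682745435792 0.0017154435239965819 zr 0.08006504720907826 0.17342536422759272 yr -0.05011813657289665 0.028694143776260846
edge 0 0 nan
[ 0.53973068 -0.03717616  0.19042381] [ 0.7035664  -0.11205222 -0.25997544]
in case 313 [0.4753987  0.59154485] [-0.04843355  0.10400903  0.13614563]Traceback (most recent call last):
  File "<stdin>", line 5, in <module>
    return umr_minimum(a, axis, None, out, keepdims, initial, where)
ValueError: zero-size array to reduction operation minimum which has no identity
```

Lid rests at θ≈1.925, on the buffer. Next, find the eraser.

```bash
python3 - <<'E'
from h import *
from lid import ex,ey
for n in('scene','top'):
    c,W=cap(n);s=W[...,:2]@ex-.537;y=W[...,:2]@ey-.0445;z=W[...,2];b=c['img'].astype(int)
    if n=='scene': cv2.imwrite('pics/in.png',cv2.resize(c['img'][190:280,240:345],None,fx=6,fy=6,interpolation=cv2.INTER_CUBIC))
    m=(abs(s)<.052)&(abs(y)<.087)&(z>.0125)&(z<.024);print(n,m.sum(),np.percentile(s[m],[2,50,98]),np.percentile(y[m],[2,50,98]))
    q=(b[...,0]-b[...,2]>25)&(abs(s)<.056)&(abs(y)<.09)&(z<.03);print('blue',q.sum(), q.sum() and (np.percentile(s[q],[2,98]),np.percentile(y[q],[2,98])))
    m=(abs(s)<.045)&(y>-.07)&(y<.0)&(z<.03);print('floor z',np.median(z[m]),m.sum())
    m=(W[...,0]>.44)&(W[...,0]<.51)&(W[...,1]>-.39)&(W[...,1]<-.3)&(z>.008)&(z<.045);print('loupe',cv2.minEnclosingCircle(W[m][:,:2].astype(np.float32)))
E
```

```text
scene 116 [-0.02741225  0.00043643  0.05158615] [0.01445563 0.06716989 0.08350193]
blue 85 (array([-0.02573352,  0.00657073]), array([0.05956991, 0.08141974]))
floor z 0.004985516984130512 140
loupe ((0.4696889817714691, -0.34736478328704834), 0.02264208346605301)
top 157 [-0.03285246 -0.00017754  0.0518754 ] [-0.06716097  0.06917576  0.08294954]
blue 36 (array([-0.02485917,  0.00280814]), array([0.06342663, 0.08031219]))
floor z 0.0044614293371918285 571
loupe ((0.4774110019207001, -0.3340461552143097), 0.03556479513645172)
```

View pics/in.png

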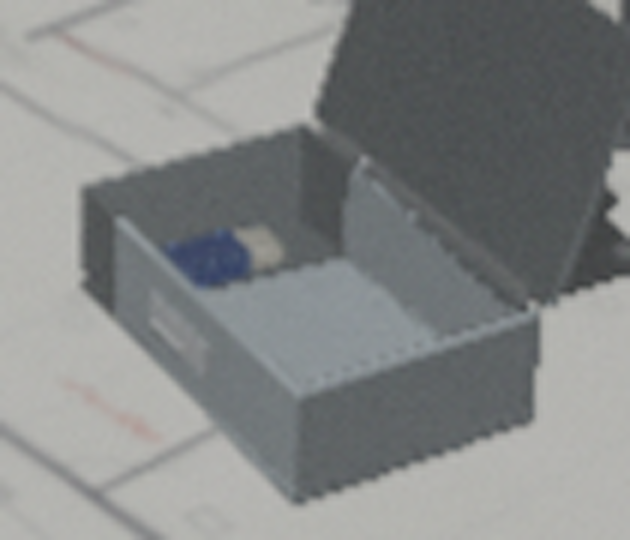

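Eraser at crop (225,255) lies across the left end, at case y 58 to 83 mm. I'll place the loupe at case (0, +22 mm) with the jaws along case x. First go to the loupe, turning 90°.

Request:
servo_tool(moves=[[[-1, -7, -22, 0, 0, 0, 7.5], [-1, -6, -30, 0, 0, 0, 7.5], [-1, -6, -30, 0, 0, 0, 7.5], [-1, -6, -30, 0, 0, 0, 7.5], [-1, -6, -30, 0, 0, 0, 7.5], [-1, -6, -30, 0, 0, 0, 7.5], [-1, -6, -30, 0, 0, 0, 7.5], [-1, -6, -30, 0, 0, 0, 7.5]]])

```text
time_s: 14.05
position: [0.4901, -0.2706, 0.1896]
tcp_rot: [0.0, 0.9, 0.435, 0.0]
force: [0.1, -0.6, -0.8]
gripper_width: 0.085
finger_force: 0.0
```

Request:
servo_tool(moves=[[[-1, -7, -26, -20, 0, 0, 7.5], [-1, -7, -26, -20, 0, 0, 7.5], [-1, -7, -26, -20, 0, 0, 7.5], [-1, 0, 0, -20, 0, 0, 7.5], [-1, 0, 0, -10, 0, 0, 0], [-1, 0, 0, 0, 0, 0, 0]]])

```text
time_s: 14.65
position: [0.4684, -0.3464, 0.0982]
tcp_rot: [-0.002, 0.76, 0.65, -0.0]
force: [0.5, 0.4, -0.0]
gripper_width: 0.0854
finger_force: 0.0
```

```bash
python3 - <<'E'
from h import *
from scipy.spatial.transform import Rotation as R
s=sense();M=R.from_quat(np.r_[s['tcp_rot'][1:],s['tcp_rot'][0]]).as_matrix();print(s['position'],s['joint_pos'],M.round(3))
for n in('scene','top'):
    c,W=cap(n)
    for lo in (.008,.02):
        m=(W[...,0]>.43)&(W[...,0]<.51)&(W[...,1]>-.39)&(W[...,1]<-.3)&(W[...,2]>lo)&(W[...,2]<.042);print(n,m.sum(),cv2.minEnclosingCircle(W[m][:,:2].astype(np.float32)) if m.any() else '')
E
```

```text
[ 0.46844321 -0.34636051  0.09818435] [-7.68289730e-01  5.92204726e-01  1.54257823e+00  2.19656160e-04
  1.01000141e+00 -6.12840932e-01] [[ 0.155  0.988 -0.002]
 [ 0.988 -0.155  0.002]
 [ 0.002 -0.003 -1.   ]]
scene 385 ((0.46900200843811035, -0.3473782241344452), 0.022505488246679306)
scene 279 ((0.46900200843811035, -0.3473782241344452), 0.022505488246679306)
top 69 ((0.4684866666793823, -0.3419509828090668), 0.020517464727163315)
top 50 ((0.46843451261520386, -0.34267300367355347), 0.020423203706741333)
```

Request:
servo_tool(moves=[[[-0.7, 1, -0.5, -25, 0, 0, 0], [-0.7, 0, 0, -25, 0, 0, 0], [-0.7, 0, 0, -20, 0, 0, 0], [-0.7, 0, 0, -10, 0, 0, 0], [-0.7, 0, 0, 0, 0, 0, 0]]])

```text
time_s: 15.25
position: [0.4699, -0.347, 0.0197]
tcp_rot: [-0.0, 0.759, 0.651, -0.0]
force: [0.5, -0.2, 0.3]
gripper_width: 0.0729
finger_force: 0.0
```

Request:
servo_tool(moves=[[[1, 0, 0, 0, 0, 0, 0], [1, 0, 0, 0, 0, 0, 0], [1, 0, 0, 0, 0, 0, 0], [1, 0, 0, 0, 0, 0, 0], [1, 0, 0, 0, 0, 0, 0], [1, 0, 0, 0, 0, 0, 0]]])

```text
time_s: 15.85
position: [0.4705, -0.3481, 0.0217]
tcp_rot: [0.001, 0.759, 0.651, 0.0]
force: [-1.5, 1.3, 6.1]
gripper_width: 0.0406
finger_force: 60.3
```

Request:
servo_tool(moves=[[[1, 0, 0, 10, 0, 0, 0], [1, 0, 0, 20, 0, 0, 0], [1, 0, 0, 30, 0, 0, 0], [1, 0, 0, 30, 0, 0, 0], [1, 0, 0, 20, 0, 0, 0], [1, 0, 0, 0, 0, 0, 0]]])

```text
time_s: 16.45
position: [0.4712, -0.3488, 0.1341]
tcp_rot: [0.004, 0.759, 0.651, 0.0]
force: [0.4, 0.1, -0.8]
gripper_width: 0.0406
finger_force: 60.7
```

Request:
servo_tool(moves=[[[1, 5, 25, 0, 0, 0, 0], [1, 8, 38, 0, 0, 0, 0], [1, 8, 38, 0, 0, 0, 0], [1, 8, 38, 0, 0, 0, 0], [1, 8, 38, 0, 0, 0, 0], [1, 8, 38, 0, 0, 0, 0], [1, 8, 38, 0, 0, 0, 0], [1, 8, 38, 0, 0, 0, 0]]])

```text
time_s: 17.25
position: [0.5304, -0.0548, 0.1293]
tcp_rot: [-0.0, 0.759, 0.651, -0.0]
force: [0.4, -0.2, -1.0]
gripper_width: 0.0405
finger_force: 60.6
```

Request:
servo_tool(moves=[[[1, 5, 25, 0, 0, 0, 0], [1, 4, 18, 0, 0, 0, 0], [1, 0, 0, 0, 0, 0, 0], [1, 0, 0, 0, 0, 0, 0]]])

```text
time_s: 17.65
position: [0.5393, -0.0135, 0.1294]
tcp_rot: [-0.0, 0.758, 0.652, -0.0]
force: [0.7, 0.2, -1.1]
gripper_width: 0.0403
finger_force: 60.6
```

```bash
python3 - <<'E'
from h import *
from lid import ex,ey
s=sense();print(s['position'],s['force'],s['gripper_width'],'case rel',s['position'][:2]@ex-.537,s['position'][:2]@ey-.0445)
c,W=cap('scene');cv2.imwrite('pics/over.png',cv2.resize(c['img'][130:280,220:370],None,fx=4,fy=4,interpolation=cv2.INTER_CUBIC))
E
```

```text
[ 0.53928649 -0.01347229  0.12937749] [ 0.70406266  0.18403994 -1.06950635] 0.04026447445111112 case rel -0.0015564480968489613 0.021162921843122545
```

View pics/over.png

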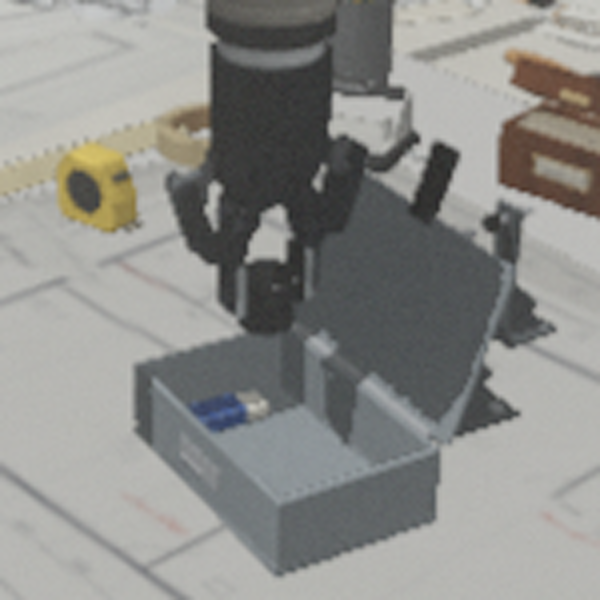

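The loupe hangs upright at crop (268,295) over the open case, clear of the eraser and lid. Lowering now.

Request:
servo_tool(moves=[[[1, 1, 0, -20, 0, 0, 0], [1, 0, 0, -25, 0, 0, 0], [1, 0, 0, -25, 0, 0, 0], [1, 0, 0, -15, 0, 0, 0], [1, 0, 0, -8, 0, 0, 0], [1, 0, 0, 0, 0, 0, 0], [1, 0, 0, 0, 0, 0, 0]]])

```text
time_s: 18.4
position: [0.5411, -0.0141, 0.0375]
tcp_rot: [0.0, 0.759, 0.651, 0.0]
force: [0.8, 0.2, 0.1]
gripper_width: 0.0404
finger_force: 60.7
```

Request:
servo_tool(moves=[[[1, 0, 0, -2, 0, 0, 0], [1, 0, 0, -2, 0, 0, 0], [1, 0, 0, -1, 0, 0, 0], [1, 0, 0, 0, 0, 0, 0]]])

```text
time_s: 18.8
position: [0.5407, -0.0134, 0.032]
tcp_rot: [0.0, 0.759, 0.651, 0.0]
force: [0.0, 0.0, -1.2]
gripper_width: 0.0406
finger_force: 60.7
```

Request:
servo_tool(moves=[[[1, 0, 0, -1, 0, 0, 0], [1, 0, 0, -1, 0, 0, 0], [1, 0, 0, -1, 0, 0, 0], [1, 0, 0, 0, 0, 0, 0]]])

```text
time_s: 19.2
position: [0.5406, -0.0135, 0.0287]
tcp_rot: [-0.0, 0.759, 0.651, -0.0]
force: [0.2, -0.5, 0.7]
gripper_width: 0.0409
finger_force: 60.7
```

Request:
servo_tool(moves=[[[1, 0, 0, -1, 0, 0, 0], [1, 0, 0, -1, 0, 0, 0], [1, 0, 0, 0, 0, 0, 0]]])

```text
time_s: 19.5
position: [0.5407, -0.0135, 0.0268]
tcp_rot: [0.0, 0.759, 0.651, 0.0]
force: [0.2, 0.0, -0.5]
gripper_width: 0.0404
finger_force: 60.7
```

Request:
servo_tool(moves=[[[1, 0, 0, -1, 0, 0, 0], [1, 0, 0, 0, 0, 0, 0]]])

```text
time_s: 19.7
position: [0.5408, -0.0135, 0.0267]
tcp_rot: [0.0, 0.759, 0.651, 0.0]
force: [-2.6, 0.7, 6.4]
gripper_width: 0.0406
finger_force: 61.4
```

Request:
servo_tool(moves=[[[1, 0, 0, -0.5, 0, 0, 0], [1, 0, 0, 0, 0, 0, 0]]])

```text
time_s: 19.9
position: [0.5408, -0.0135, 0.0266]
tcp_rot: [0.0, 0.759, 0.651, 0.0]
force: [-2.9, -0.0, 11.1]
gripper_width: 0.0403
finger_force: 61.8
```

The loupe is on the floor. Ease off, open moderately, then rise.

Request:
servo_tool(moves=[[[1, 0, 0, 1, 0, 0, 0], [0.05, 0, 0, 0, 0, 0, 0], [-0.1, 0, 0, 0, 0, 0, 0], [-0.25, 0, 0, 0, 0, 0, 0], [-0.25, 0, 0, 0, 0, 0, 0], [-0.25, 0, 0, 0, 0, 0, 0]]])

```text
time_s: 20.5
position: [0.5407, -0.0135, 0.0263]
tcp_rot: [-0.0, 0.759, 0.651, -0.0]
force: [0.4, 0.9, 0.6]
gripper_width: 0.0536
finger_force: 0.0
```

Request:
servo_tool(moves=[[[-0.25, 0, 0, 5, 0, 0, 0], [-0.25, 0, 0, 15, 0, 0, 0], [-0.25, 0, 0, 30, 0, 0, 0], [-0.25, 0, 0, 40, 0, 0, 0], [-0.25, 0, 0, 40, 0, 0, 0], [-0.25, -40, 0, 20, 0, 0, 0], [-0.25, -40, 0, 0, 0, 0, 0], [-0.25, 0, 0, 0, 0, 0, 0]]])

```text
time_s: 21.3
position: [0.4558, -0.0127, 0.1767]
tcp_rot: [-0.001, 0.759, 0.651, -0.001]
force: [0.1, -0.9, 0.9]
gripper_width: 0.0534
finger_force: 0.0
```

```bash
python3 lid.py 2>/dev/null; python3 - <<'E'
from h import *
c,W=cap('scene');cv2.imwrite('pics/end.png',cv2.resize(c['img'][130:280,220:370],None,fx=4,fy=4,interpolation=cv2.INTER_CUBIC))
E
```

```text
scene 1830 1551 theta 1.9249238803334818 s@.056 0.5969938884359176 0.007197196264506434 0.0011740061720744454 zr 0.08005320769845184 0.17202993459539223 yr -0.05169629843501617 0.1392908695741051
edge 89 0.1730794920175146 0.6378618917255914
top 826 712 theta 1.927585755870686 s@.056 0.5955358863914397 0.0016418403473530407 0.0015792402625587423 zr 0.08007734000079363 0.17391827308146013 yr -0.050046080156734354 0.06020000745324896
edge 0 0 nan
[ 0.46055482 -0.01351058  0.17717858] [ 0.60654936 -0.81725827  0.32439305]
```

View pics/end.png

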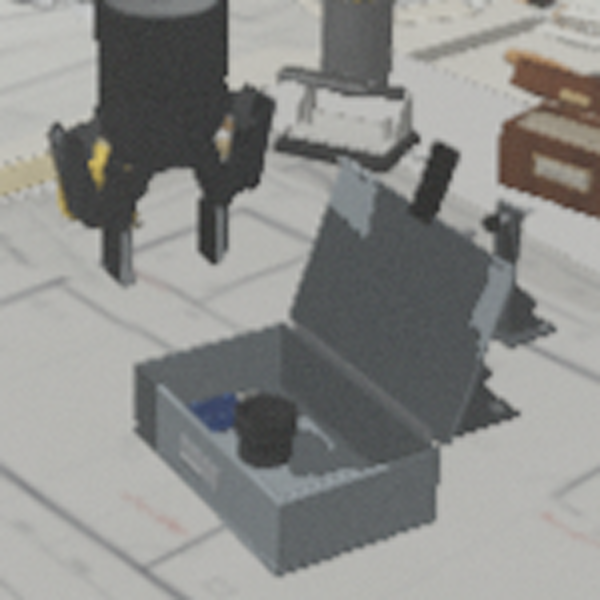

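The loupe stands upright at crop (265,430) beside the eraser at (215,410). The lid still leans back at 1.925, and the gripper is clear of everything.

```bash
python3 -c "
from cell import manip
print(manip.finish_job())"
```

```text
the job is handed in; nothing more can be done
None
```

I handed the job in at about 21 s: the lid leans on the stop's rubber buffer at about 1.925 rad, by my estimate with no more than about 11 N on it, and the loupe stands upright on the case floor beside the eraser.

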